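# Shift the glass grinder into third

### The arm

A 7-joint arm with a two-finger parallel gripper is mounted at the origin on the work surface. World frame = base frame: x ahead of the robot, y to its left, z up, the work surface at z = 0. Lengths are in m, angles in degrees, forces in N, time in s.
With the tool pointing down it reaches from about 0.425 to 0.875 m from the base axis. Payload 4.7 kg.
Tool frame: the origin (TCP) lies on the mounting face of the last link; the fingertips stand tcp_to_tips ahead of it and the grasp point (between the pads) lies 164 mm ahead of it (tcp_to_tips is the distance from the TCP to the fingertips, in m); z points along the fingers, y is the line along which they close (so a half turn about z gives the same grasp; the last joint's range is limited). The gripper opens to 87 mm and grips with 3 to 60 N. Pads are 19 mm wide; open, the fingers measure 117 mm over their backs; the gripper's body (75 mm by 190 mm) begins 51 mm behind the grasp point.
Start: joints at [70.078, 18.392, -4.016, 83.108, 1.295, 78.541, -3.26], TCP at [0.23, -0.608, 0.405] pointing down, gripper open.
Joint ranges: [-163.93, 163.93], [-17.29, 119.83], [-79.2, 71.16], [3.27, 140.29], [-89.18, 269.18], [5.43, 117.66], [-154.24, 154.24]. Speed limits (degrees/s): [147.25, 147.25, 180, 180, 180, 180, 180].

### API

Orientations are given as [roll, pitch, yaw] about the fixed x, y, z axes, in that order (R = Rz(yaw) Ry(pitch) Rx(roll)).
In Python, from cell import get_obs, read_camera, sign_off, tcp_to_tips gives the robot as it stands.
- The arm moves only by the tool drive_tool, never from a script. Its argument "rows" is one flat list of numbers, 7 for each row, row after row: the shift along the tool's x, y, z in m, then the turn, a rotation vector about the tool's x, y, z in rad, then the gripper command: -1 is shut, 1 is fully open, values between are in proportion. In form: [tx, ty, tz, rx, ry, rz, fingers, tx, ty, tz, rx, ry, rz, fingers, ...]. A call has 1 to 5 rows; each row shifts and turns the commanded pose from where the row before left it, along the tool's axes as they then stand; what a row does not reach is not made up. A row lasts 1/8 s, in which the tool goes at most 62.5 mm and 10.7 degrees, less where a joint would pass 70% of its speed; a pose out of reach is approached as far as the arm can. A call is refused whole if a number of a shift passes 0.0625 or a number of a turn 0.188, either way. A call with a gripper value outside its range is refused whole. The fingers move at their own pace and stop on an object; "grip_force" is the grip in N (left out, the last holds). Time passes only in rows, so rows that do not move let the fingers close. It gives the time, the measured TCP pose, the force, the opening and the grip force at its end, in the units of the state.
- get_obs(): the state, without advancing time (a new reading comes with each control period).
- read_camera(name): name is "side" or "top" or "wrist"; returns a dict with "color" (480x640x3 uint8, blue, green, red), "fov_y" (degrees; the focal length in pixels is half the picture's height over the tangent of half this angle, whatever the lens; pixels are square), "cx", "cy" (the principal point, pixels), "cam_to_world" (4x4, takes a point from camera to world coordinates); the wrist camera has in their place "mount" (4x4, takes a point from camera to tool coordinates, whose origin is the TCP and whose axes are the flange's). Camera axes: x right, y up, looking along -z (the intrinsics and any distortion apply to the point x, -y, -z); pixel columns grow to the right and rows downward; lengths in m; the calibration is good to about 2 mm. A picture is of the moment at which its call begins: read the wrist's pose just before it. There is no depth.
- sign_off(): hands the job in; it is judged then, once.
The state is a dict: "time_s": time; "qpos": joint angles; "joint_velocities": joint speeds; "effort": joint torques, N m; "tool_pos": TCP position; "tool_rot": TCP orientation; "force": force on the tool from outside, world axes, zero at the start; "wrist_torque": the same for the moment, N m; "grip_width": finger opening in m; "grasp_force": force on a finger pad.
Only numpy, scipy, OpenCV 4.12 (cv2) and the standard library are available. Lean on these libraries where they do the work, as an engineer would, in place of code of your own. Each camera call takes 0.05 s, during which the arm holds its last target. There are 200 camera calls.

### The job

The bench glass grinder has been left with its gear lever somewhere in the left-hand (first-second) slot of its H-shaped gate. With the fingertips, push the lever to neutral, across to the right, and then straight forward, fully home into third: the slot on the right and away from the operator, marked by three raised dots; do not go into fourth on the way. Push without forcing, do not pull the lever up (that trips its lift sleeve), leave the bottle, tumbler and stone alone, and take the hand away at the end.

Things in the scene. Friction and masses are not known exactly. Their poses are not given: they have to be found in the camera images.
- machine: Bench glass grinder, fixed: grey gearbox 200 x 200 x 96 mm, a motor beyond it (to x +262 mm, 120 mm high), a round lap 230 mm wide, 111 mm high to its left (centre y +245 mm; thin drip spout 185 mm high at x +100, y +300). Origin on the bench under the lever's pivot, at the centre of the gate. x forward (away from the operator), y left, z up; it stands level, its yaw varies.
- gate (a point): Centre of the gate plate's top (130 x 130 mm steel, 115 mm above the bench), axes as the machine's. Its opening is an H, 70 x 70 mm: two slots along x, 22 mm wide, centred at y +24 and -24 mm, joined by a cross slot along y, 22 mm wide, at x 0 (neutral). The lever's 14 mm stick moves only inside it. First gear is left forward, second left rear, third right forward, fourth right rear.
- third_slot (a point): Where the stick's axis stands, at the plate's top, in the forward end of the third slot: x +28, y -24 mm from the gate's centre. One to four raised dots, 5 mm wide, on the plate beyond each slot's end mark the gears.
- knob_center (a point): Centre of the rounded beech-wood knob (46 mm wide, from 24 mm below to 23 mm above this point) on the lever's axis, 190 mm from the pivot, which is 31 mm above the machine's origin. With joint values A and F it lies in the machine frame at (190 sin F, -190 sin A cos F, 31 + 190 cos A cos F) mm. Below the knob a 20 mm sleeve runs down to 118 mm from the pivot.
- knob: The knob with its sleeve, the part to push; its origin lies at the lever's pivot (190 mm below the knob centre), its z runs along the lever.
- lever_across (a joint): Sideways tilt A of the lever (rad): positive to the right (machine -y). About -0.29 in the left slot, +0.29 in the right slot, about +0.34 against the right-hand wall of the gate, from where it also goes forward (the wall is straight). Friction holds the lever where it is left: about 2 N at the knob moves it.
- lever_fore (a joint): Forward tilt F of the lever (rad): positive forward (machine +x). 0 in neutral, where it must be within about 0.04 to go across; about +0.32 at the forward end of a slot, -0.32 at the rear end. Starts anywhere from -0.28 to 0.28. Friction holds it where it is left: about 2 N at the knob moves it.
- lever_pull (a joint): Lift (m) of the knob and sleeve along the lever against a spring (11 N to start): 0 at rest, must not be pulled up.
- amber_bottle: Capped amber glass bottle, 62 mm wide, 165 mm high, loose on the bench to the right of the gearbox; origin at the centre of its underside. To be left alone.
- tumbler: Green glass tumbler cut from a bottle, 72 mm wide, 85 mm high, loose on the bench to the right of the gearbox; origin at the centre of its underside. To be left alone.
- stone: Grey rubbing stone 70 x 22 x 20 mm, loose on the gearbox's top (z 96 mm), left of the gate plate; origin at the centre of its underside, long axis x. To be left alone.

How it is judged:
By the outcome, as a careful person would: the job done as asked, in the order asked, and still so for the second after the job is handed in, with the robot touching nothing.
It also fails if it takes over 70 s, if anything falls off the work surface, if the arm or the gripper's body presses on something with over 40 N, if the wrist force passes 120 N, or if a joint passes its speed limit or range.

## Working session

There is one attempt and no reset: what is moved stays moved. The work goes in short steps, Python scripts to look and compute and a tool call to move; the robot and the scene stay as the last step left them, time stands still between calls to the robot, and variables do not carry over. Pictures are saved under pics/ and viewed, at most 10 in all, crops included, and the job is handed in when it is done.

Besides the shell and the picture viewer there is one more tool, called after "Call:" as a command line: name --argument value ..., lists and objects as JSON in quotes. drive_tool: Moves the arm, as the interface text tells. Its arguments: {"type":"object","properties":{"rows":{"type":"array","items":{"type":"number"}},"grip_force":{"type":"number"}},"required":["rows"]}

```bash
mkdir -p pics; ls; python3 - <<'E'
from cell import *
import cv2
o=get_obs();print({k:o[k] for k in('time_s','tool_pos','tool_rot','force','grip_width')},tcp_to_tips)
for n in('side','top'):
    c=read_camera(n);cv2.imwrite(f'pics/{n}0.png',c['color']);print(n,c['fov_y'],c['cx'],c['cy'],c['cam_to_world'],[k for k in c])
E
```

```text
pics
{'time_s': 0.0, 'tool_pos': array([ 0.22997172, -0.60773259,  0.4036543 ]), 'tool_rot': array([-1.79889029e+02,  6.41652191e-03,  2.07314049e+01]), 'force': array([-0.58994097, -0.23105563,  0.56388528]), 'grip_width': 0.08729601989423232} 0.1822
side 53.65791323865379 309.1777472343353 234.64603953232756 [[-0.80127752  0.32864124 -0.49994927  0.17410834]
 [-0.59824958 -0.43005743  0.67612725  0.53715113]
 [ 0.0071964   0.84086     0.54120483  0.62337257]
 [ 0.          0.          0.          1.        ]] ['color', 'fov_y', 'cx', 'cy', 'cam_to_world']
top 45.80902136591839 320.4969273648842 230.6848984437471 [[-0.02167086  0.99227796 -0.12212626  0.47606914]
 [-0.99970177 -0.02288273 -0.00852914 -0.03579923]
 [-0.01125786  0.12190501  0.99247792  0.96897706]
 [ 0.          0.          0.          1.        ]] ['color', 'fov_y', 'cx', 'cy', 'cam_to_world']
```

View pics/top0.png

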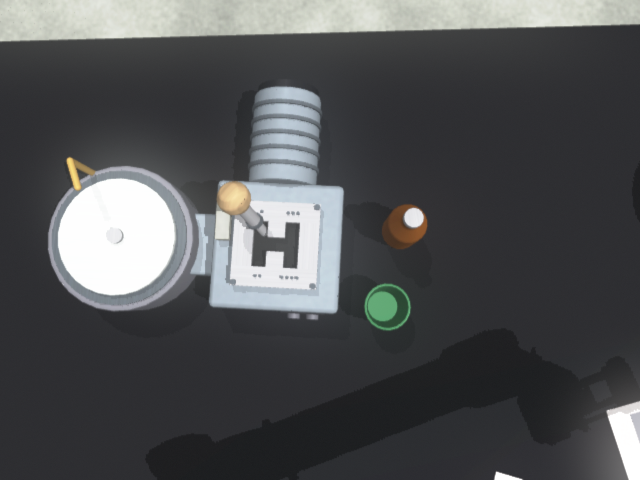

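View pics/side0.png

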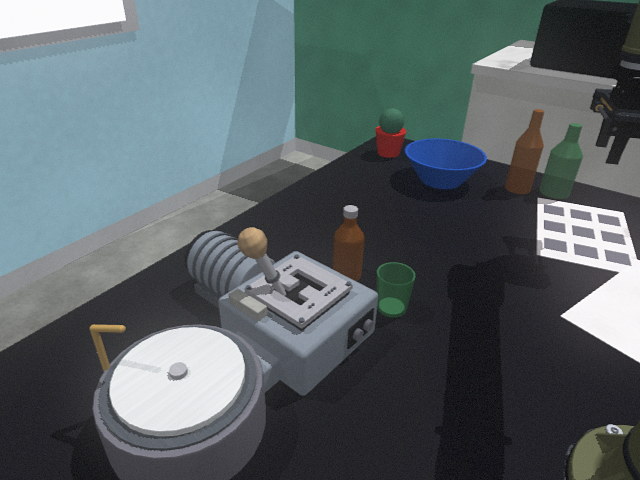

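The top view shows the gate plate centred near (276,246), the knob at (235,198) forward-left, which is first gear, and the three dots at (293,213). The side view shows the knob at (253,242). The bottle and tumbler are to the right of the gearbox, clear of the lever.

```bash
cat > h.py <<'E'
import numpy as np,cv2
from scipy.spatial.transform import Rotation as R
def ray(c,uv,T=None):
    T=c['cam_to_world'] if T is None else T
    f=240/np.tan(np.radians(c['fov_y'])/2)
    d=T[:3,:3]@np.array([(uv[0]-c['cx'])/f,-(uv[1]-c['cy'])/f,-1.]);return T[:3,3],d
def onz(c,uv,z,T=None):
    o,d=ray(c,uv,T);return o+d*(z-o[2])/d[2]
def tri(r1,r2):
    (o1,d1),(o2,d2)=r1,r2
    s=np.linalg.lstsq(np.c_[d1,-d2],o2-o1,rcond=None)[0]
    a,b=o1+s[0]*d1,o2+s[1]*d2;return (a+b)/2,np.linalg.norm(a-b)
def big(m):
    return max(cv2.findContours(m,cv2.RETR_EXTERNAL,cv2.CHAIN_APPROX_NONE)[0],key=cv2.contourArea)
def wood(im,x0,y0,x1,y1):
    h=cv2.cvtColor(im,cv2.COLOR_BGR2HSV);m=cv2.inRange(h,(8,70,90),(24,255,255))
    k=np.zeros_like(m);k[y0:y1,x0:x1]=m[y0:y1,x0:x1];return cv2.minEnclosingCircle(big(k))
E
python3 - <<'E'
from h import *;from cell import *
t=read_camera('top');s=read_camera('side')
kt=wood(t['color'],205,150,320,320);ks=wood(s['color'],225,215,330,330);print(kt,ks)
k,e=tri(ray(t,kt[0]),ray(s,ks[0]));print('knob',k,e)
g=cv2.cvtColor(t['color'],cv2.COLOR_BGR2GRAY);h=cv2.cvtColor(t['color'],cv2.COLOR_BGR2HSV)
print('plate/box hsv',h[255,240],h[300,240],h[210,310])
# dark H opening: find slot region
m=cv2.inRange(h,(0,0,0),(180,255,60));k0=np.zeros_like(m);k0[215:275,245:305]=m[215:275,245:305]
c=big(k0);print('H',cv2.minAreaRect(c),cv2.boundingRect(c))
m=cv2.inRange(h,(0,0,165),(180,22,255));k0=np.zeros_like(m);k0[195:300,222:330]=m[195:300,222:330]
c=big(k0);r=cv2.minAreaRect(cv2.convexHull(c));print('plate',r)
P=np.array([onz(t,p,.115) for p in cv2.boxPoints(r)]);print(P,P.mean(0),np.linalg.norm(np.diff(P,axis=0),axis=1))
E
```

```text
((233.4242706298828, 197.77975463867188), 16.85367774963379) ((252.5, 242.5), 15.953156471252441)
knob [0.61771237 0.08847902 0.20582181] 0.0006557318915294829
plate/box hsv [120   3 239] [103  32 216] [130   3 237]Traceback (most recent call last):
  File "<stdin>", line 9, in <module>
  File "h.py", line 14, in big
    return max(cv2.findContours(m,cv2.RETR_EXTERNAL,cv2.CHAIN_APPROX_NONE)[0],key=cv2.contourArea)
ValueError: max() iterable argument is empty
```

```bash
python3 - <<'E'
from h import *;from cell import *
t=read_camera('top')
h=cv2.cvtColor(t['color'],cv2.COLOR_BGR2HSV);print(h[230,291],h[265,260])
for name,m in(('H',cv2.inRange(h,(0,0,0),(180,255,140))),('plate',cv2.inRange(h,(0,0,165),(180,15,255)))):
    k0=np.zeros_like(m);b=(215,275,245,305) if name=='H' else (195,300,226,330)
    k0[b[0]:b[1],b[2]:b[3]]=m[b[0]:b[1],b[2]:b[3]]
    c=big(k0);r=cv2.minAreaRect(cv2.convexHull(c));print(name,r)
    P=np.array([onz(t,p,.115) for p in cv2.boxPoints(r)]);print(P.round(4),P.mean(0),np.linalg.norm(np.diff(P,axis=0),axis=1))
    if name=='plate':
        q=cv2.approxPolyDP(cv2.convexHull(c),6,True)[:,0];print(q)
E
```

```text
[105  12  86] [110   9  85]
H ((271.2051696777344, 240.98658752441406), (54.352970123291016, 50.81117248535156), 2.602562189102173)
[[0.5316 0.0895 0.115 ]
 [0.6088 0.0856 0.115 ]
 [0.6031 0.003  0.115 ]
 [0.5261 0.0078 0.115 ]] [0.56738587 0.04645987 0.115     ] [0.07731297 0.08281449 0.07717723]
plate ((274.80133056640625, 243.77700805664062), (86.54839324951172, 86.66358184814453), 3.301865816116333)
[[ 0.5029  0.1104  0.115 ]
 [ 0.6345  0.1025  0.115 ]
 [ 0.6236 -0.0294  0.115 ]
 [ 0.4927 -0.0191  0.115 ]] [0.56342454 0.04109339 0.115     ] [0.13177599 0.13229389 0.13138023]
[[319 209]
 [310 288]
 [230 279]
 [234 219]
 [251 199]]
```

Knob in the machine frame is about (51, 51, 206) mm, which gives F≈0.27 and A≈-0.28. The computed height is 206.7 mm, so this is consistent. The machine origin is at (0.563, 0.041) with yaw ≈ -4.1°. I'll shut the fingers into a poker, align the tool with the machine (tool x = forward, tool y = right), and move to a point above and in front of the knob.

Call:
drive_tool --rows '[0,0,-0.027,0,0,0.1443,-1,0,0,-0.027,0,0,0.1443,-1,0,0,-0.027,0,0,0.1443,-1,0.028,-0.0516,0,0,0,0,-1,0.028,-0.0516,0,0,0,0,-1]'

```text
time_s: 0.88
tool_pos: [0.2936, -0.5081, 0.4858]
tool_rot: [180.0, -0.0, -4.2]
force: [0.7, -0.5, -0.2]
grip_width: 0.045
grasp_force: 0.0
```

Call:
drive_tool --rows '[0.028,-0.0516,0,0,0,0,-1,0.028,-0.0516,0,0,0,0,-1,0.028,-0.0516,0,0,0,0,-1,0.028,-0.0516,0,0,0,0,-1,0.028,-0.0516,0,0,0,0,-1]'

```text
time_s: 1.5
tool_pos: [0.4519, -0.2597, 0.4859]
tool_rot: [180.0, -0.0, -4.1]
force: [0.7, -1.1, -0.4]
grip_width: 0.0016
grasp_force: 0.0
```

Call:
drive_tool --rows '[0.028,-0.0516,0,0,0,0,-1,0.028,-0.0516,0,0,0,0,-1,0.028,-0.0516,0,0,0,0,-1,0.028,-0.0516,0,0,0,0,-1,0.028,-0.0516,0,0,0,0,-1]'

```text
time_s: 2.12
tool_pos: [0.6099, -0.0127, 0.4859]
tool_rot: [180.0, -0.0, -4.1]
force: [-0.0, -0.6, -0.2]
grip_width: 0.0007
grasp_force: 0.0
```

Call:
drive_tool --rows '[0.028,-0.0516,0,0,0,0,-1,0.028,-0.0516,0,0,0,0,-1,0,0,0,0,0,0,-1,0,0,0,0,0,0,-1]'

```text
time_s: 2.62
tool_pos: [0.6724, 0.0846, 0.4852]
tool_rot: [180.0, 0.1, -4.1]
force: [0.3, 0.0, -0.8]
grip_width: 0.0009
grasp_force: 0.0
```

Call:
drive_tool --rows '[0,0,0.04,0,0,0,-1,0,0,0.04,0,0,0,-1,0,0,0.035,0,0,0,-1,0,0,0,0,0,0,-1]'

```text
time_s: 3.12
tool_pos: [0.6713, 0.082, 0.3681]
tool_rot: [179.8, 0.3, -4.2]
force: [-0.3, -0.5, 0.6]
grip_width: 0.0006
grasp_force: 0.0
```

Call:
drive_tool --rows '[-0.01,0,0,0,0,0,-1,-0.01,0,0,0,0,0,-1,-0.01,0,0,0,0,0,-1,0,0,0,0,0,0,-1]'

```text
time_s: 3.62
tool_pos: [0.642, 0.0874, 0.3724]
tool_rot: [180.0, -0.2, -4.0]
force: [2.1, 0.2, 0.7]
grip_width: 0.0007
grasp_force: 0.7
```

Call:
drive_tool --rows '[-0.008,0,0,0,0,0,-1,-0.008,0,0,0,0,0,-1,-0.006,0,0,0,0,0,-1,0,0,0,0,0,0,-1]'

```text
time_s: 4.12
tool_pos: [0.6199, 0.0886, 0.3706]
tool_rot: [180.0, 0.0, -4.1]
force: [0.8, 0.9, 0.7]
grip_width: 0.0003
grasp_force: 0.5
```

```bash
cat > look.py <<'E'
import sys
from h import *;from cell import *
o=get_obs();t=read_camera('top');s=read_camera('side')
w=cv2.hconcat([cv2.resize(t['color'][140:320,200:400],(400,360)),cv2.resize(s['color'][180:360,180:380],(400,360))]);cv2.imwrite(f'pics/{sys.argv[1]}.png',w)
a=np.radians(-4.1);Q=np.array([[np.cos(a),np.sin(a)],[-np.sin(a),np.cos(a)]]);O=np.array([.5634,.0411])
print('tool_m',Q@(o['tool_pos'][:2]-O),o['tool_pos'][2],'F_m',Q@o['force'][:2],o['force'][2],o['time_s'])
kt=wood(t['color'],205,150,340,320);ks=wood(s['color'],225,200,340,330);print(kt,ks)
k,e=tri(ray(t,kt[0]),ray(s,ks[0]));m=Q@(k[:2]-O);F=np.arcsin(m[0]/.19);print('knob_m',m,k[2],e,'F',F,'A',np.arcsin(-m[1]/.19/np.cos(F)))
E
python3 look.py a
```

```text
tool_m [0.05297869 0.05140722] 0.37057658637438473 F_m [0.77553939 0.91893328] 0.7133740089526823 4.125
((251.5, 209.5), 4.527792930603027) ((265.0, 247.0), 15.811488151550293)
knob_m [0.04082054 0.02974114] 0.19000117440997102 0.005837259060703907 F 0.21653308382601083 A -0.1609692846093291
```

```bash
cat >> look.py <<'E'
o_,d=ray(s,ks[0]);d=d/np.linalg.norm(d);p=o_-np.array([*O,.031]);b=p@d;q=b*b-p@p+.19**2
k=p+d*(-b-np.sqrt(max(q,0)));m=Q@k[:2];F=np.arcsin(m[0]/.19);print('sphere q',q,'knob_m',m,k[2]+.031,'F',F,'A',np.arcsin(-m[1]/.19/np.cos(F)))
E
python3 look.py b
```

```text
tool_m [0.05332474 0.05124743] 0.3703523681510159 F_m [0.89834015 0.91581707] 0.12494834124286269 4.225
((251.5, 208.5), 3.5356338024139404) ((265.0, 247.0), 15.811488151550293)
knob_m [0.04184857 0.02953089] 0.18955823475638425 0.004709240670536055 F 0.22207652168235734 A -0.16002083002188602
sphere q 0.01439167784967741 knob_m [0.01964659 0.05335819] 0.21229234595314248 F 0.10358826170618753 A -0.2862388429535922
```

View pics/b.png

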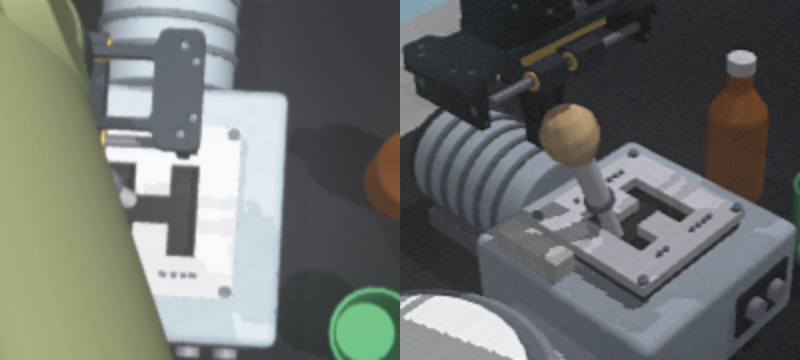

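The sphere fix puts the knob at x≈20 mm, 33 mm behind the finger, still at A≈-0.286. The picture shows the fingers in front of the knob and pushing it back. About 20 mm remains to neutral.

Call:
drive_tool --rows '[-0.007,0,0,0,0,0,-1,-0.007,0,0,0,0,0,-1,-0.006,0,0,0,0,0,-1,0,0,0,0,0,0,-1]'

```text
time_s: 4.82
tool_pos: [0.5999, 0.09, 0.3708]
tool_rot: [180.0, 0.0, -4.1]
force: [0.4, 0.3, 0.8]
grip_width: 0.0003
grasp_force: 0.4
```

```bash
python3 look.py c
```

```text
tool_m [0.03295142 0.0514261 ] 0.3708111876431134 F_m [0.33759409 0.28139485] 0.7591704420427192 4.825
((250.0, 226.0), 5.099119663238525) ((273.5, 251.5), 15.890348434448242)
knob_m [0.01848673 0.03091277] 0.19177497610059932 0.008546291186207146 F 0.09745273476044759 A -0.16421144338838328
sphere q 0.018085640838644258 knob_m [0.00052906 0.05419379] 0.21310643435948043 F 0.0027845528387034878 A -0.28924802497754143
```

Neutral: F≈0.003. Next I'll step the fingers around to the knob's left side.

Call:
drive_tool --rows '[0.025,0,0,0,0,0,-1,0,-0.03,0,0,0,0,-1,0,-0.031,0,0,0,0,-1,0,0,0,0,0,0,-1]'

```text
time_s: 5.42
tool_pos: [0.629, 0.1523, 0.3702]
tool_rot: [-179.9, 0.1, -3.8]
force: [0.2, 0.5, -1.4]
grip_width: 0.0005
grasp_force: 0.0
```

Call:
drive_tool --rows '[-0.028,0,0,0,0,0,-1,-0.03,0,0,0,0,0,-1,0,0,0,0,0,0,-1,0,0,0,0,0,0,-1]'

```text
time_s: 5.92
tool_pos: [0.5725, 0.1519, 0.3708]
tool_rot: [179.9, -0.0, -4.2]
force: [-0.6, -0.2, 0.8]
grip_width: 0.0005
grasp_force: 0.0
```

Call:
drive_tool --rows '[0,0.01,0,0,0,0,-1,0,0.01,0,0,0,0,-1,0,0.01,0,0,0,0,-1,0,0.01,0,0,0,0,-1,0,0,0,0,0,0,-1]'

```text
time_s: 6.55
tool_pos: [0.5693, 0.112, 0.3709]
tool_rot: [179.9, -0.0, -4.2]
force: [0.9, 1.2, 0.4]
grip_width: 0.0005
grasp_force: 0.3
```

```bash
python3 look.py d
```

```text
tool_m [0.00080731 0.0711123 ] 0.37093039761450697 F_m [0.85552461 1.26918139] 0.39259297617867017 6.55
((244.0833282470703, 229.5833282470703), 13.08370590209961) ((285.0, 245.5), 14.326648712158203)
knob_m [0.00423409 0.03060896] 0.21137176605769922 0.007875932000570934 F 0.022286540334777033 A -0.1618454304169694
sphere q 0.01665928609671339 knob_m [-0.00595325  0.03560564] 0.21753899738452528 F -0.0313380251381099 A -0.18860634558070521
```

Call:
drive_tool --rows '[0,0.01,0,0,0,0,-1,0,0.01,0,0,0,0,-1,0,0.01,0,0,0,0,-1,0,0.01,0,0,0,0,-1,0,0,0,0,0,0,-1]'

```text
time_s: 7.28
tool_pos: [0.5663, 0.0715, 0.3703]
tool_rot: [179.9, 0.0, -4.2]
force: [0.2, 0.3, 0.9]
grip_width: 0.0001
grasp_force: 0.0
```

Call:
drive_tool --rows '[0,0.01,0,0,0,0,-1,0,0.01,0,0,0,0,-1,0,0.01,0,0,0,0,-1,0,0.01,0,0,0,0,-1,0,0,0,0,0,0,-1]'

```text
time_s: 7.9
tool_pos: [0.5634, 0.0318, 0.3705]
tool_rot: [179.9, 0.0, -4.2]
force: [-0.1, 0.1, 1.5]
grip_width: 0.0004
grasp_force: 0.0
```

```bash
python3 look.py e
```

```text
tool_m [ 0.00071225 -0.00929312] 0.3704710658100624 F_m [-0.13000607  0.04479753] 1.5413203660331976 7.9
((309.5, 232.0), 13.313627243041992) ((317.5, 225.5), 14.089102745056152)
knob_m [ 0.00779689 -0.05580635] 0.20581616180115941 0.0031024492433042454 F 0.041047795832718975 A 0.2983727583948916
sphere q 0.004927173500085293 knob_m [-0.00393981 -0.04394362] 0.21580648328572952 F -0.02073733623236176 A 0.23344653929562628
```

View pics/e.png

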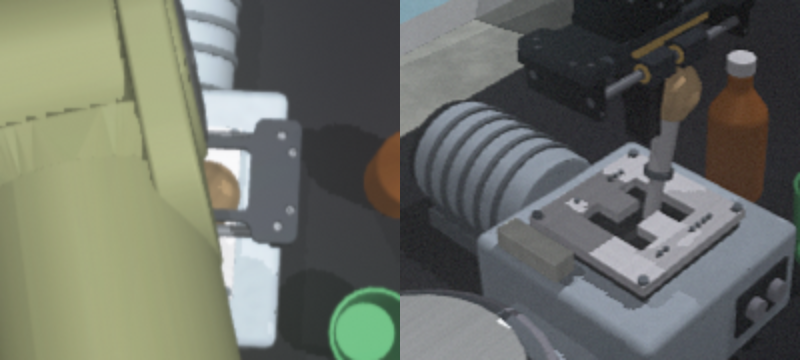

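The lever is now in the cross slot, nearly at the right-hand column. The knob's right edge is clear in both crops, with knob y around -46 mm. I'll push it the last ~11 mm.

Call:
drive_tool --rows '[0,0.006,0,0,0,0,-1,0,0.005,0,0,0,0,-1,0,0,0,0,0,0,-1]'

```text
time_s: 8.38
tool_pos: [0.5627, 0.0218, 0.3707]
tool_rot: [180.0, 0.0, -4.1]
force: [0.0, -0.1, 0.2]
grip_width: 0.0006
grasp_force: 0.0
```

Call:
drive_tool --rows '[0,-0.025,0,0,0,0,-1,-0.03,0,0,0,0,0,-1,-0.03,0,0,0,0,0,-1,0,0,0,0,0,0,-1]'

```text
time_s: 8.88
tool_pos: [0.5033, 0.052, 0.3709]
tool_rot: [179.9, -0.0, -4.0]
force: [0.6, -0.5, 0.5]
grip_width: 0.0008
grasp_force: 0.0
```

Call:
drive_tool --rows '[0,0.03,0,0,0,0,-1,0,0.033,0,0,0,0,-1,0,0,0,0,0,0,-1,0,0,0,0,0,0,-1]'

```text
time_s: 9.38
tool_pos: [0.5006, -0.0108, 0.3708]
tool_rot: [-180.0, -0.0, -4.1]
force: [0.3, 0.7, 0.4]
grip_width: 0.0004
grasp_force: 0.0
```

```bash
python3 look.py f
```

```text
tool_m [-0.05893993 -0.05629534] 0.3708385344296492 F_m [0.2363812  0.74427226] 0.4015204736823027 9.375Traceback (most recent call last):
  File "look.py", line 7, in <module>
    kt=wood(t['color'],205,150,340,320);ks=wood(s['color'],225,200,340,330);print(kt,ks)
  File "h.py", line 17, in wood
    k=np.zeros_like(m);k[y0:y1,x0:x1]=m[y0:y1,x0:x1];return cv2.minEnclosingCircle(big(k))
                                                                                   ~~~^^^
  File "h.py", line 14, in big
    return max(cv2.findContours(m,cv2.RETR_EXTERNAL,cv2.CHAIN_APPROX_NONE)[0],key=cv2.contourArea)
ValueError: max() iterable argument is empty
```

View pics/f.png

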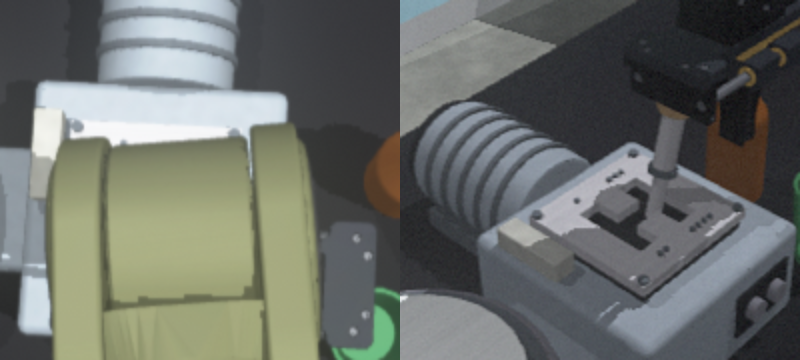

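The top view is blocked by the arm. The side crop shows the stick in neutral at the right-hand column, with the fingers behind the hidden knob. I'll push forward.

Call:
drive_tool --rows '[0.01,0,0,0,0,0,-1,0.01,0,0,0,0,0,-1,0.01,0,0,0,0,0,-1,0.01,0,0,0,0,0,-1,0,0,0,0,0,0,-1]'

```text
time_s: 10.1
tool_pos: [0.5407, -0.014, 0.3704]
tool_rot: [-180.0, 0.0, -4.1]
force: [0.2, 1.0, 0.6]
grip_width: 0.0002
grasp_force: 0.0
```

Call:
drive_tool --rows '[0.008,0,0,0,0,0,-1,0.008,0,0,0,0,0,-1,0.008,0,0,0,0,0,-1,0.006,0,0,0,0,0,-1,0,0,0,0,0,0,-1]'

```text
time_s: 10.72
tool_pos: [0.5705, -0.0163, 0.3707]
tool_rot: [-180.0, -0.0, -4.1]
force: [0.0, 1.2, -0.2]
grip_width: 0.0005
grasp_force: 0.2
```

```bash
sed -i 's/205,150,340,320/205,150,330,320/;s/225,200,340,330/225,180,345,330/' look.py; python3 look.py g
```

```text
tool_m [ 0.01114723 -0.0567084 ] 0.37071738214040467 F_m [-0.04728715  1.16856777] -0.2408893337600412 10.725Traceback (most recent call last):
  File "look.py", line 7, in <module>
    kt=wood(t['color'],205,150,330,320);ks=wood(s['color'],225,180,345,330);print(kt,ks)
  File "h.py", line 17, in wood
    k=np.zeros_like(m);k[y0:y1,x0:x1]=m[y0:y1,x0:x1];return cv2.minEnclosingCircle(big(k))
                                                                                   ~~~^^^
  File "h.py", line 14, in big
    return max(cv2.findContours(m,cv2.RETR_EXTERNAL,cv2.CHAIN_APPROX_NONE)[0],key=cv2.contourArea)
ValueError: max() iterable argument is empty
```

View pics/g.png

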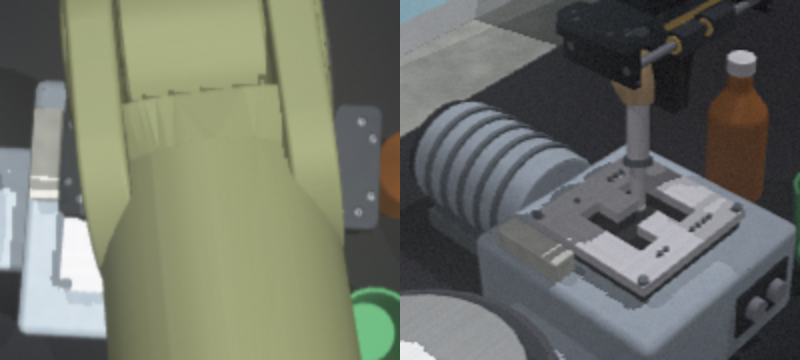

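The stick is in the third slot and most of the way forward (knob x≈44 mm). I'll take small steps until the force rises.

Call:
drive_tool --rows '[0.006,0,0,0,0,0,-1,0.005,0,0,0,0,0,-1,0,0,0,0,0,0,-1]'

```text
time_s: 11.2
tool_pos: [0.5811, -0.017, 0.3705]
tool_rot: [-180.0, 0.0, -4.1]
force: [-1.5, 0.7, -1.0]
grip_width: 0.0005
grasp_force: 0.8
```

Call:
drive_tool --rows '[0.003,0,0,0,0,0,-1,0,0,0,0,0,0,-1]'

```text
time_s: 11.45
tool_pos: [0.5832, -0.0171, 0.3702]
tool_rot: [180.0, 0.2, -4.1]
force: [-6.0, 0.5, 0.8]
grip_width: 0.0001
grasp_force: 2.8
```

Call:
drive_tool --rows '[0.002,0,0,0,0,0,-1,0,0,0,0,0,0,-1]'

```text
time_s: 11.7
tool_pos: [0.5844, -0.0171, 0.3701]
tool_rot: [180.0, 0.4, -4.1]
force: [-8.8, 0.9, 2.5]
grip_width: 0.0004
grasp_force: 4.4
```

The force has risen to about 9 N at the expected travel, so the lever is against the end. I'll back straight off and retreat upward.

Call:
drive_tool --rows '[-0.02,0,0,0,0,0,-1,-0.04,0,0,0,0,0,-1,-0.03,0,-0.03,0,0,0,-1,0,0,-0.06,0,0,0,-1,0,0.03,-0.05,0,0,0,-1]'

```text
time_s: 12.32
tool_pos: [0.4939, -0.0386, 0.5138]
tool_rot: [180.0, -0.3, -3.8]
force: [1.3, -0.8, -0.4]
grip_width: 0.0005
grasp_force: 0.0
```

Call:
drive_tool --rows '[0,0.06,0,0,0,0,-1,0,0.06,0,0,0,0,-1,0,0.06,0,0,0,0,-1,0,0.06,0,0,0,0,-1,0,0.06,0,0,0,0,-1]'

```text
time_s: 12.95
tool_pos: [0.4726, -0.3422, 0.5116]
tool_rot: [179.9, -0.1, -4.1]
force: [0.2, 0.2, -0.2]
grip_width: 0.0005
grasp_force: 0.0
```

Call:
drive_tool --rows '[0,0.04,0,0,0,0,-1,0,0,0,0,0,0,-1,0,0,0,0,0,0,-1]'

```text
time_s: 13.32
tool_pos: [0.4704, -0.3794, 0.511]
tool_rot: [-180.0, -0.1, -4.0]
force: [0.1, 0.4, -0.8]
grip_width: 0.0006
grasp_force: 0.0
```

```bash
python3 look.py i
```

```text
tool_m [-0.06269336 -0.42612212] 0.5109948066574469 F_m [0.0272144  0.42711662] -0.8180658397868035 13.325
((309.8873596191406, 196.3651885986328), 16.62504005432129) ((292.73895263671875, 217.32337951660156), 14.303543090820312)
knob_m [ 0.05877522 -0.0525983 ] 0.20277976412272603 0.0005455633082292266 F 0.3145023444607402 A 0.29538903884043183
sphere q 0.0007496761187264292 knob_m [ 0.05471104 -0.04783269] 0.2065526593537104 F 0.2920884535017227 A 0.2660117879577094
```

View pics/i.png

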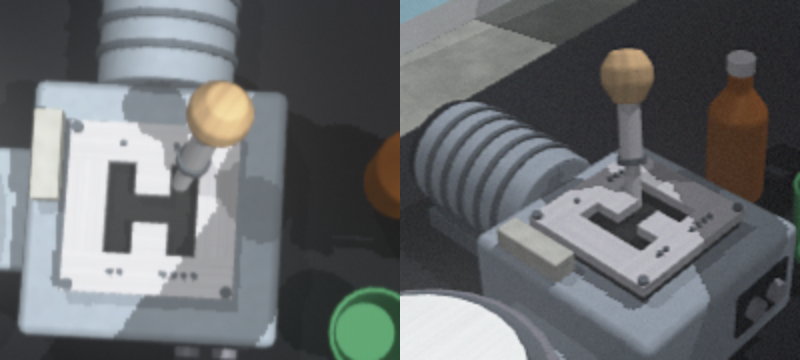

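The lever stands at the forward end of the third slot, F≈0.315 and A≈0.295. The knob is at (220,113) in the top crop, the sleeve is down, and the other objects look undisturbed. I'll hand the job in.

```bash
python3 -c "from cell import *;print(sign_off())"
```

```text
the job is handed in; nothing more can be done
None
```

I pushed the lever through neutral and across to the right, then fully forward into third (measured F≈0.315, A≈0.295), took the hand away with the bottle, tumbler and stone undisturbed in the last pictures, and handed the job in at about 13 s.

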